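# Hang the rinsed castings up to drain

### The arm

A 6-joint arm with a two-finger parallel gripper is mounted at the origin on the work surface. World frame = base frame: x ahead of the robot, y to its left, z up, the work surface at z = 0. Lengths are in m, angles in degrees, forces in N, time in s.
With the tool pointing down it reaches from about 0.4 to 0.825 m from the base axis. Payload 7 kg.
Tool frame: the origin (TCP) lies midway between the tips of the shut fingers; the grasp point (between the pads) lies 19 mm behind it; z points along the fingers, y is the line along which they close (so a half turn about z gives the same grasp; the last joint's range is limited). The gripper opens to 88 mm and grips with 3 to 60 N. Pads are 19 mm wide; open, the fingers measure 130 mm over their backs; the gripper's body (78 mm by 193 mm) begins 47 mm behind the grasp point.
Start: joints at [-54.368, 20.546, 0.682, 0, -70.136, -16.507], TCP at [0.221, -0.638, 0.205] pointing down, gripper open.
Joint ranges: [-176.03, 176.03], [-82.01, 121.73], [-58.28, 71.71], [-173.87, 95.51], [-174.79, -0.11], [-173.66, 173.66]. Speed limits (degrees/s): [136.94, 136.94, 172.46, 180, 180, 180].

### API

Orientations are given as a 3x3 rotation matrix whose columns are the frame's x, y, z axes.
In Python, from rig import robot gives the robot as it stands. Calls block until the motion is done:
- robot.goto(position, orientation): joint-space move of the TCP to a pose.
- robot.servo_line(position, ori=None, speed=0.15): straight line of the TCP; ori=None keeps the orientation; speed is the mean speed in m/s.
- robot.movej(angles): joint-space move.
- robot.move_gripper(opening): opening from 0.0 (shut) to 1.0 (fully open); the grip force is fixed at half the most; returns when the fingers have stopped.
- robot.dwell(seconds).
- robot.ik(position, orientation): joint angles nearest the present ones, or None.
- robot.grab_frame(name): name is "scene" or "top" or "wrist"; returns (picture, depth): 384x512x3 uint8, red, green, blue; 384x512 float32, m along the optical axis (not along the pixel's ray), 0 where there is no reading.
- robot.camera_info(name): a dict with "vfov" (degrees; the focal length in pixels is half the picture's height over the tangent of half this angle, whatever the lens; pixels are square), "cx", "cy" (the principal point, pixels), "view" (4x4, takes a point from world to camera coordinates); the wrist camera has in their place "T_tool_cam" (4x4, takes a point from camera to tool coordinates, whose origin is the TCP and whose axes are the flange's). Camera axes: x right, y down, z forward; pixel columns grow to the right and rows downward; lengths in m; the calibration is good to about 2 mm. A picture is of the moment at which its call begins: read the wrist's pose just before it. camera_info takes no time and is no camera call.
A pose or a line that the arm cannot do raises robot.Unreachable and nothing moves.
- robot.job_done(): hands the job in; it is judged then, once.
Readings, each from a call of its own:
- robot.read_t(): time.
- robot.read_qpos(): joint angles.
- robot.read_qvel(): joint speeds.
- robot.read_effort(): joint torques, N m.
- robot.read_position(): TCP position.
- robot.read_tcp_rot(): TCP orientation.
- robot.read_force(): force on the tool from outside, world axes, zero at the start.
- robot.read_ft_torque(): the same for the moment, N m.
- robot.read_grip_width(): opening from 0.0 (shut) to 1.0 (fully open).
- robot.read_finger_force(): force on a finger pad.
Only numpy, scipy, OpenCV 4.12 (cv2) and the standard library are available. Lean on these libraries where they do the work, as an engineer would, in place of code of your own. Each camera call takes 0.05 s, during which the arm holds its last target. There are 200 camera calls.

### The job

The loaded rinse basket stands in the rinse pan. Lift it by its handle, bring both of its hooks over the lip of the drain rail in the free space beside the basket already hanging there, and lower it until both hooks sit on the rail behind the lip before you let go, so that it hangs upright over the drip tray with the castings still in it. Leave the other basket and the other things on the bench where they are.

Things in the scene. Friction and masses are not known exactly. Their poses are not given: they have to be found in the camera images.
- station: Fixed stainless drain rail over a drip tray, 200 (x) x 380 (y) x 16 mm high, floor 3 mm; origin: centre of its underside. The rail runs along y from -170 to +170 mm between 4 mm end plates 20 mm higher than its ledge. Its 3 mm sheet has a skirt (front face x = 45, z = 53 to 125 mm) and a level ledge (x = 45 to 75, top z = 125 mm), open behind. The robot is on its -x side, where baskets hang.
- rail_mid (a point): Point on top of the rail's ledge, against the rear face of its upright anti-jump lip, at mid-length: station (48, 0, 125) mm; axes as the station. The lip runs along the ledge's whole front edge, 3 mm thick (station x = 45 to 48 mm), 14 mm high above the ledge. Hook feet stand on the ledge behind it (+x).
- pan: Shallow fixed aluminium rinse pan, 160 (x) x 180 (y) x 20 mm high, floor and walls 3 mm thick; origin at the centre of its underside.
- basket: Loaded stainless mesh basket, loose, 0.25 to 0.4 kg, in the pan: 90 (x) x 120 (y) mm, walls 60 mm high, floor 4 mm; origin: centre of its underside. On its rear (+x) wall are two hooks of flat strap. Its fixed handle runs along x over the middle, wire legs front and rear. Let go on the rail, it leans back up to 0.12 rad until the straps rest on the skirt.
- grip (a point): Centre of the black handle grip of the loaded basket, 125 mm above its underside on its centre: a bar 60 mm long (x), 10 mm thick (y), 16 mm high. Axes as the basket.
- hook_left (a point): Foot of the loaded basket's left hook (lowest point of its nose): basket (59.75, 38, 75) mm; axes as the basket. The 12 mm wide strap lies on the wall (x = 45 to 47.5 mm), rises to z = 98 mm, goes back, and its nose (x = 58.5 to 61 mm) comes down to the foot. The gap for the lip is 11 mm wide, 20 mm deep.
- hook_right (a point): Foot of the right hook, the same shape: basket (59.75, -38, 75) mm; axes as the basket.
- arch: Horseshoe-shaped metal casting, 62 mm across, 9 mm high, 30 g, loose in the basket; origin at the middle of its underside.
- bridge: Four-tooth metal casting, 40 mm long, 9 mm high, 15 g, loose in the basket; origin at the middle of its underside.
- other_basket: Smaller empty mesh basket without a handle, 90 (x) x 90 (y) mm, same hooks, hanging on the rail's -y half (its centre 90 to 110 mm from the middle); its top is about 150 mm above the bench. The rail's +y half is free. Origin: centre of its underside. Not to be moved.
- handpiece: Bystander: black handpiece lying on its 130 x 70 mm stand, 95 mm high in all; origin at the centre of its underside.
- wax_pan: Bystander: round steel pan with red wax, 92 mm across, 34 mm high; origin at the centre of its underside.
- tin: Bystander: round black tin with a steel lid, 76 mm across, 39 mm high; origin at the centre of its underside.
There are look-alikes about, which are no part of the job. What is shaped like the arch but green is not meant.

How it is judged (in metres and radians):
On the way, in this order (a step that is already met when the one before it is completed fails the run):
1. both hook feet are above the lip and over the ledge, between the rail's end plates (z of each of hook_left, hook_right in the frame of rail_mid above 0.014 m and x of hook_left in the frame of rail_mid between 0 and 0.027 m and x of hook_right in the frame of rail_mid between 0 and 0.027 m and y of hook_left in the frame of rail_mid below 0.17 m and y of hook_right in the frame of rail_mid above -0.17 m).
2. both hooks are lowered behind the lip onto the ledge (within 7 mm) while the basket is still held (z of each of hook_left, hook_right in the frame of rail_mid below 0.007 m and x of each of hook_left, hook_right in the frame of rail_mid above 0 m and contact force between the fingers and basket above 0.5 N), for 0.05 s.
At the end, for the whole second after the job is handed in: Both hook feet of the loaded basket stand on the ledge (within 4 mm of its height), 0 to 22 mm behind the lip and between the rail's end plates; the basket hangs still and upright within 0.2 rad, with both castings inside it (x of hook_left in the frame of rail_mid between 0 and 0.022 m and x of hook_right in the frame of rail_mid between 0 and 0.022 m and z of hook_left in the frame of rail_mid between -0.004 and 0.004 m and z of hook_right in the frame of rail_mid between -0.004 and 0.004 m and y of hook_left in the frame of rail_mid below 0.17 m and y of hook_right in the frame of rail_mid above -0.17 m and angle between basket's own z axis and vertical below 0.2 rad and linear speed of basket below 0.02 m/s and angular speed of basket below 0.2 rad/s and x of arch in the frame of basket between -0.045 and 0.045 m and y of arch in the frame of basket between -0.06 and 0.06 m and z of arch in the frame of basket between 0 and 0.055 m and x of bridge in the frame of basket between -0.045 and 0.045 m and y of bridge in the frame of basket between -0.06 and 0.06 m and z of bridge in the frame of basket between 0 and 0.055 m); the robot touches nothing.
It fails at once if the other basket is shifted more than 30 mm or tipped more than 0.3 rad (distance of other_basket from where it was at the start of the episode above 0.03 m or angle between other_basket's own z axis and vertical above 0.3 rad).
It fails at once if the handpiece, the wax pan or the tin is shifted more than 30 mm (distance of any of handpiece, wax_pan, tin from where it was at the start of the episode above 0.03 m).
It also fails if it takes over 42 s, if anything falls off the work surface, if the arm or the gripper's body presses on something with over 40 N, if the wrist force passes 120 N, or if a joint passes its speed limit or range.

## Working session

There is one attempt and no reset: what is moved stays moved. The work goes in short steps, each a Python script; the robot and the scene stay as the last script left them, time stands still between calls to the robot, and variables do not carry over. Pictures are saved under pics/ and viewed, at most 10 in all, crops included, and the job is handed in when it is done.

```bash
ls; mkdir -p pics
cat > h.py <<'E'
from rig import robot
import numpy as np, cv2
def snap(n,tag):
    im,d=robot.grab_frame(n); cv2.imwrite(f'pics/{tag}.png',im[:,:,::-1]); np.save(f'pics/{tag}.npy',d); return im,d
def cloud(n,d,T=None):
    c=robot.camera_info(n); f=192/np.tan(np.radians(c['vfov'])/2)
    cx,cy=c.get('cx',256),c.get('cy',192)
    v,u=np.mgrid[:384,:512]; P=np.stack([(u-cx)*d/f,(v-cy)*d/f,d,np.ones_like(d)],-1)
    if T is None: T=np.linalg.inv(np.array(c['view']))
    W=(P@np.array(T).T)[...,:3]; W[d==0]=np.nan; return W
E
python3 - <<'E'
from h import *
for n in ('scene','top'):
    im,d=snap(n,n); print(n,robot.camera_info(n)); 
a=cv2.imread('pics/scene.png');b=cv2.imread('pics/top.png')
cv2.imwrite('pics/both.png',np.hstack([a,b])[:, :])
print(robot.camera_info('wrist'),robot.read_t())
E
```

```text
pics
scene {'vfov': 49.82047136313297, 'cx': 259.08540653066973, 'cy': 188.6980189763605, 'view': array([[ 0.61009124,  0.79223303,  0.01247039, -0.28125757],
       [ 0.69013735, -0.52360502, -0.49954802, -0.3221212 ],
       [-0.38922888,  0.31337615, -0.86619644,  1.19579804],
       [ 0.        ,  0.        ,  0.        ,  1.        ]])}
top {'vfov': 46.26953043535343, 'cx': 254.79057658144723, 'cy': 187.73890689710868, 'view': array([[-3.01109468e-04, -9.99980793e-01, -6.19058107e-03,
        -1.93482553e-02],
       [-9.96716520e-01,  8.01364386e-04, -8.09662627e-02,
         5.59694788e-01],
       [ 8.09696685e-02,  6.14587472e-03, -9.96697618e-01,
         1.11999614e+00],
       [ 0.00000000e+00,  0.00000000e+00,  0.00000000e+00,
         1.00000000e+00]])}
{'vfov': 71.19554051242413, 'cx': 252.62714798680398, 'cy': 192.27675953396397, 'T_tool_cam': array([[ 1.22943454e-03, -9.54048657e-01, -2.99649208e-01,
         8.12381395e-02],
       [ 9.99999038e-01,  1.36519927e-03, -2.43728882e-04,
        -4.43493612e-04],
       [ 6.41610092e-04, -2.99648620e-01,  9.54049418e-01,
        -1.79534417e-01],
       [ 0.00000000e+00,  0.00000000e+00,  0.00000000e+00,
         1.00000000e+00]])} 0.1
```

View pics/top.png

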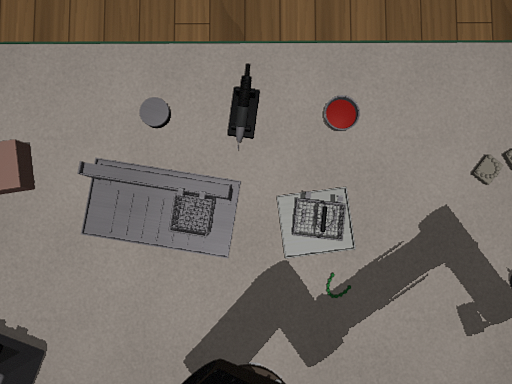

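View pics/scene.png

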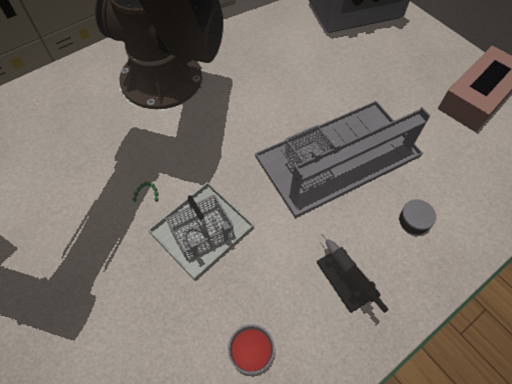

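The top view shows the station with its rail from (80,168) to (232,192) and the other basket at (193,213). The loaded basket is in the pan at (320,218), with its black grip at (324,218) and hooks at (304,195) and (334,198), so its hooks face +x.

Possible confusions:
- **Basket:** the one at (193,213) has no handle and already hangs on the rail. The one at (320,218) has the handle and is the target.
- **Arch:** the green one at (338,287) is not meant, and the castings at (487,168) are outside the basket.

Run:
```python
from h import *
im=cv2.imread('pics/top.png'); d=np.load('pics/top.npy'); W=cloud('top',d)
W0=W
# grip
m=np.zeros(d.shape,bool); m[200:238,314:334]=1
g=m&(im.max(2)<45)&(W[...,2]>.1)
p=W[g]; print('grip n',len(p),np.median(p,0),p.min(0),p.max(0)); 
r=cv2.minAreaRect((p[:,:2]*1000).astype(np.float32)); print(r)
# pan rim / hooks
h=np.zeros(d.shape,bool); h[185:245,285:350]=1
q=W[h&(W[...,2]>.085)]; print('z>85mm hist',np.histogram(q[:,2],8))
# rail
m=np.zeros(d.shape,bool); m[150:205,72:245]=1
z=W[...,2]; 
for lo,hi in ((.118,.132),(.133,.15),(.15,.18)):
    p=W[m&(z>lo)&(z<hi)]; print(lo,len(p), np.median(p[:,2]) if len(p) else '')
    if len(p)>10: r=cv2.minAreaRect((p[:,:2]*1000).astype(np.float32)); print(r, cv2.fitLine((p[:,:2]*1000).astype(np.float32),cv2.DIST_HUBER,0,.01,.01).ravel())
c=cv2.resize(im[150:265,70:360],None,fx=2.7,fy=2.7,interpolation=cv2.INTER_CUBIC); cv2.imwrite('pics/crop1.png',c)
for n,(u,v) in dict(t1=(97,159),t2=(240,181),t3=(228,257),t4=(83,233)).items(): print(n,np.nanmedian(W[v-1:v+2,u-1:u+2].reshape(-1,3),0))
```

```text
grip n 111 [ 0.47902312 -0.17608269  0.13485715] [ 0.43730861 -0.18307084  0.10090705] [ 0.52165838 -0.17016916  0.13922089]
((479.407958984375, -176.58152770996094), (9.779315948486328, 84.89893341064453), 85.11064147949219)
z>85mm hist (array([  9,  19,  66,   2,   3,  10,  28, 103]), array([0.08549064, 0.09220692, 0.0989232 , 0.10563948, 0.11235576,
       0.11907204, 0.12578833, 0.13250461, 0.13922089]))
0.118 1667 0.12460063073278871
((566.2023315429688, 211.3798065185547), (350.5103759765625, 38.458282470703125), 80.79607391357422) [1.5841658e-01 9.8737234e-01 5.7242590e+02 2.1215179e+02]
0.133 375 0.13959812376343828
((564.9525756835938, 213.3396759033203), (348.818359375, 39.832366943359375), 80.54947662353516) [1.6555136e-01 9.8620117e-01 5.5655591e+02 2.0931691e+02]
0.15 4 0.15084584877952367
t1 [0.63660739 0.38947129 0.00597653]
t2 [ 0.5785093   0.01891682 -0.00090551]
t3 [ 0.38366012  0.04915165 -0.00050885]
t4 [0.44503753 0.41910666 0.01442391]
```

View pics/crop1.png

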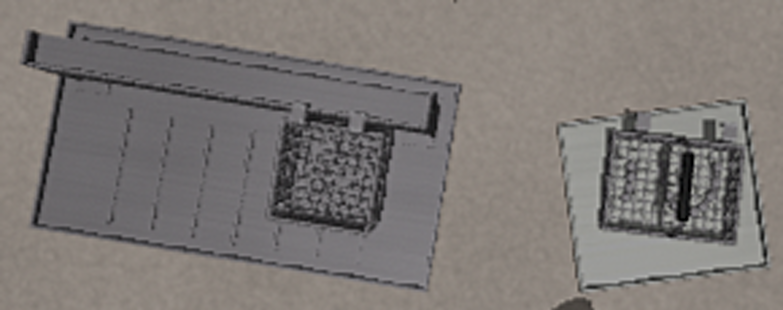

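The target basket is at crop (670,185), with its grip at crop (685,185) and hooks on the +x side. Grip top height (139 mm), ledge (125 mm) and lip (139.6 mm) match the description. Next I take close looks with the wrist camera over the free rail, then over the basket.

```bash
cat >> h.py <<'E'
def Rd(yaw):
    c,s=np.cos(np.radians(yaw)),np.sin(np.radians(yaw)); return np.array([[c,s,0],[s,-c,0],[0,0,-1.]])
def wrist(tag):
    p=np.array(robot.read_position());R=np.array(robot.read_tcp_rot())
    im,d=snap('wrist',tag); T=np.eye(4);T[:3,:3]=R;T[:3,3]=p
    T=T@robot.camera_info('wrist')['T_tool_cam']; np.save(f'pics/{tag}_W.npy',cloud('wrist',d,T)); np.save(f'pics/{tag}_T.npy',T); return im,d
E
python3 - <<'E'
from h import *
print(np.round(robot.read_tcp_rot(),3))
for p,y in (([.53,.26,.27],-9.4),([.46,-.177,.27],-5),([.5,.28,.2],-9.4)):
    print(robot.ik(p,Rd(y)), robot.ik(p,Rd(y+180)))
robot.goto([.53,.26,.27],Rd(-9.4)); print(robot.read_t()); wrist('w_rail')
robot.goto([.46,-.177,.27],Rd(-5)); print(robot.read_t()); wrist('w_bask'); print(robot.read_position())
cv2.imwrite('pics/w2.png',np.hstack([cv2.imread('pics/w_rail.png'),cv2.imread('pics/w_bask.png')])[:,::1][:, :])
cv2.imwrite('pics/w2.png',cv2.resize(cv2.imread('pics/w2.png'),(800,300),interpolation=cv2.INTER_AREA))
E
```

```text
[[-0.945 -0.328 -0.001]
 [-0.328  0.945  0.001]
 [ 0.     0.001 -1.   ]]
[ 45.09040388  10.59811202  -4.46690125   0.         -74.93498673
  35.50959612] [  45.09040388   10.59811202   -4.46690125    0.          -74.93498673
 -144.49040388]
[  1.85531099   0.87909387 -15.49445784   0.         -73.6264483
  83.14468901] [  1.85531099   0.87909387 -15.49445784   0.         -73.6264483
 -96.85531099]
[ 48.80271557  11.19735417 -12.90332487   0.         -65.89932096
  31.79728443] [  48.80271557   11.19735417  -12.90332487    0.          -65.89932096
 -148.20271557]
3.425
5.1
[ 0.46050644 -0.17633732  0.26990789]
```

View pics/w2.png

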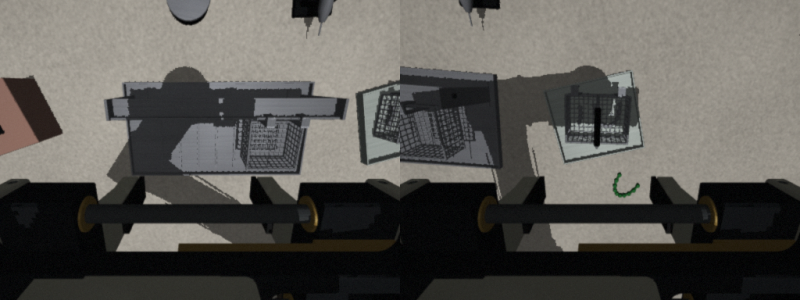

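Left panel: the rail, with its free half at about (160,107) and the other basket at (268,140). Right panel: the loaded basket at (597,118), grip at (598,127), aligned with the tool as expected. Now fit the lip and the grip.

Run:
```python
from h import *
W=np.load('pics/w_rail_W.npy'); z=W[...,2]
ps=-9.4
for it in range(3):
    c,s=np.cos(np.radians(ps)),np.sin(np.radians(ps)); A=np.array([[c,s],[-s,c]])
    S=W[...,:2]@A.T
    ok=np.zeros(z.shape,bool); ok[:220]=1
    led=ok&(abs(z-.125)<.005)&(S[...,0]>.4)&(S[...,0]<.65)
    lip=ok&(z>.134)&(z<.1445)&(S[...,0]>.4)&(S[...,0]<.65)
    L=S[led];P=S[lip]
    b=P[(abs(P[:,0]-np.median(P[:,0]))<.006)]
    k=np.polyfit(b[:,1],b[:,0],1); ps-=np.degrees(np.arctan(k[0])); 
    print('yaw',ps,'lip n',len(b))
print('lip x pct',np.percentile(b[:,0],[2,10,50,90,98]),'z',np.median(W[lip][:,2]))
print('ledge x pct',np.percentile(L[:,0],[1,5,50,95,99]),'y',np.percentile(L[:,1],[.1,1,50,99,99.9]),'z',np.median(W[led][:,2]))
for lo in np.arange(.02,.44,.03):
    m=(P[:,1]>lo)&(P[:,1]<lo+.03); m2=(L[:,1]>lo)&(L[:,1]<lo+.03)
    print(round(lo,2),m.sum(),np.round(np.percentile(P[m,0],[5,50,95]),4) if m.any() else '',np.round(np.percentile(L[m2,0],[1,99]),4) if m2.any() else '')
ep=ok&(z>.1455)&(S[...,0]>.4); print('high pts y hist',np.histogram(S[ep][:,1],np.arange(-.1,.5,.04)))
for tag,n in (('w_bask','wrist'),):
    im=cv2.imread('pics/w_bask.png'); W=np.load('pics/w_bask_W.npy')
    g=(im.max(2)<50)&(W[...,2]>.128)&(W[...,2]<.145)&(abs(W[...,1]+.177)<.03)&(abs(W[...,0]-.479)<.06); g[220:]=0
    p=W[g]; print(len(p),p.mean(0),np.percentile(p[:,2],[5,50,95])); print(cv2.minAreaRect((p[:,:2]*1000).astype(np.float32)),cv2.fitLine((p[:,:2]*1000).astype(np.float32),cv2.DIST_HUBER,0,.01,.01).ravel())
    h=(W[...,2]>.094)&(W[...,2]<.106)&(W[...,0]>.5)&(W[...,0]<.56)&(abs(W[...,1]+.177)<.08); h[220:]=0
    q=W[h]; l=q[q[:,1]>-.172];r=q[q[:,1]<=-.172]; print('hooks',len(l),l.mean(0),len(r),r.mean(0))
```

```text
yaw -9.072284636125246 lip n 1011
yaw -9.0142769818344 lip n 1011
yaw -9.002895943884784 lip n 1013
lip x pct [0.51478615 0.51524763 0.51698922 0.51886426 0.52145052] z 0.1389311732071877
ledge x pct [0.51764915 0.5186428  0.53140788 0.54368711 0.54488463] y [0.1270588  0.12815343 0.29780116 0.46642741 0.46814224] z 0.12486273907703238
0.02 0  
0.05 0  
0.08 0  
0.11 214 [0.5152 0.5282 0.5435] [0.5176 0.5437]
0.14 78 [0.5151 0.5164 0.5176] [0.5178 0.5437]
0.17 85 [0.5055 0.5175 0.5202] [0.507  0.5439]
0.2 66 [0.5155 0.5169 0.5198] [0.5176 0.5441]
0.23 101 [0.5063 0.517  0.5202] [0.5077 0.5443]
0.26 105 [0.5147 0.5169 0.5181] [0.5178 0.5445]
0.29 97 [0.5149 0.5164 0.518 ] [0.5178 0.5447]
0.32 88 [0.5151 0.5165 0.5181] [0.518  0.5449]
0.35 83 [0.5154 0.5167 0.5181] [0.518  0.5451]
0.38 76 [0.5155 0.5168 0.5181] [0.5182 0.5452]
0.41 77 [0.5157 0.517  0.5183] [0.5184 0.5446]
high pts y hist (array([  0,   0,   0,   0,   0,  23,  53, 104, 154,   0,   0,   0,   0,
         0]), array([-0.1 , -0.06, -0.02,  0.02,  0.06,  0.1 ,  0.14,  0.18,  0.22,
        0.26,  0.3 ,  0.34,  0.38,  0.42,  0.46]))
392 [ 0.48238629 -0.17829228  0.13513666] [0.13278283 0.13544375 0.13669777]
((482.4682922363281, -178.2310028076172), (9.568436622619629, 61.85719680786133), 84.80595397949219) [ 9.9265975e-01 -1.2094065e-01  4.8283298e+02 -1.7837483e+02]
hooks 127 [ 0.53628596 -0.14662389  0.10068889] 151 [ 0.52710063 -0.21867798  0.10074774]
```

The rail fit agrees between the two cameras to 0.3 mm: lip at 138.9 mm, ledge at 124.9 mm, length 341 mm, yaw about -9.3°. The grip measures 62×9.6 mm at (0.482,-0.178), yaw about -6°. Now grasp and lift.

Run:
```python
from h import *
R=Rd(-6.2); g=np.array([.4817,-.178])
robot.goto([*g,.2],R); robot.servo_line([*g,.109],speed=.1)
robot.move_gripper(0.0); print('w',robot.read_grip_width()*88,robot.read_finger_force(),robot.read_t())
f0=np.array(robot.read_force())
robot.servo_line([*g,.16],speed=.08); robot.servo_line([*g,.31],speed=.15)
print(robot.read_t(),np.array(robot.read_force())-f0,robot.read_grip_width()*88,robot.read_position())
im,d=wrist('w_held'); W=np.load('pics/w_held_W.npy'); T=np.load('pics/w_held_T.npy')
p=np.array(robot.read_position()); Rn=np.array(robot.read_tcp_rot()); L=(W-p)@Rn   # tool coords
np.save('pics/held_L.npy',L)
# hook tops expected 27 mm below grip centre: tool z = -19+27=+8mm ; 
m=(abs(L[...,2]-.008)<.006)&(L[...,0]>.035)&(L[...,0]<.08)
for s in (1,-1):
    q=L[m&(L[...,1]*s>.02)&(L[...,1]*s<.06)]; print(s,len(q),np.round(q.mean(0),4),np.round(np.percentile(q,[3,97],axis=0),4))
cv2.imwrite('pics/held.png',cv2.resize(im[:,:,::-1],(800,600)))
```

```text
w 9.789150334532867 29.994694590568542 7.8083
9.75 [-1.62743488  0.04070073 -2.245181  ] 9.435039433538178 [ 0.4811531  -0.17783752  0.30886032]
1 412 [0.0509 0.0381 0.0083] [[0.0432 0.0325 0.0069]
 [0.0584 0.044  0.0105]]
-1 418 [ 0.051  -0.0373  0.0084] [[ 0.0431 -0.0431  0.0069]
 [ 0.0586 -0.0316  0.011 ]]
```

View pics/held.png

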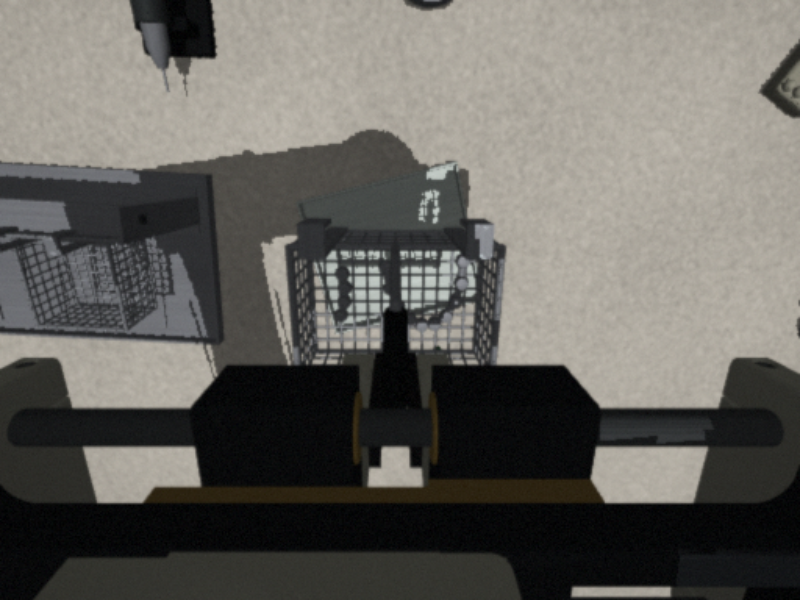

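The basket is held square: both castings are inside, at about (345,285) and (450,290), and the hook tops are at (318,230) and (478,235), equally far forward. Its measured offset in the tool is about -2 mm in x. Now carry it high over to the free half of the rail and look from just above the lip.

```bash
cat >> h.py <<'E'
def s2w(x,y,ps=-9.003):
    c,s=np.cos(np.radians(ps)),np.sin(np.radians(ps)); return np.array([c*x-s*y, s*x+c*y])
YAW=-9.3
def target(y=.3677):
    lip=s2w(.5167,y); u=Rd(YAW)[:2,0]; return lip-.0509*u
def relook(tag):
    im,d=wrist(tag); W=np.load(f'pics/{tag}_W.npy')
    p=np.array(robot.read_position()); Rn=np.array(robot.read_tcp_rot()); L=(W-p)@Rn
    hm=(abs(L[...,2]-.008)<.005)&(L[...,0]>.035)&(L[...,0]<.068)
    for s in (1,-1):
        q=L[hm&(L[...,1]*s>.025)&(L[...,1]*s<.055)]; print('hook',s,len(q),np.round(q.mean(0),4),np.round(np.percentile(q[:,0],[3,97]),4))
    for lo in np.arange(-.1,.1,.02):
        b=(L[...,1]>lo)&(L[...,1]<lo+.02)&(L[...,0]>.03)&(L[...,0]<.1)
        li=L[b&(W[...,2]>.135)&(W[...,2]<.1425)]; le=L[b&(abs(W[...,2]-.125)<.003)]
        print(round(lo,2),len(li),np.round(np.percentile(li[:,0],[5,50,95]),4) if len(li)>3 else '',np.round(np.percentile(le[:,0],[1,99]),4) if len(le)>3 else '')
    return im
E
python3 - <<'E'
from h import *
t=target(); R=Rd(YAW); print(t)
robot.servo_line([*t,.31],R,speed=.15)
robot.servo_line([*t,.197],speed=.1); robot.dwell(.3)
print(robot.read_t(),robot.read_position()-np.array([*t,.197]),robot.read_grip_width()*88)
im=relook('w_hov'); cv2.imwrite('pics/hov.png',cv2.resize(im[100:260,130:390,::-1],None,fx=3,fy=3))
E
```

```text
[0.51764335 0.29053922]
14.6667 [7.47323885e-05 8.92030698e-05 3.06830518e-04] 9.264299974730744
hook 1 420 [0.0509 0.0382 0.0083] [0.0432 0.0585]
hook -1 410 [ 0.0509 -0.0373  0.0081] [0.0433 0.0586]
-0.1 142 [0.0498 0.0522 0.0745] [0.0525 0.0784]
-0.08 91 [0.0498 0.0509 0.0524] [0.0526 0.0784]
-0.06 33 [0.0317 0.0501 0.0523] [0.0527 0.0784]
-0.04 100 [0.0449 0.0508 0.0525] [0.0451 0.0785]
-0.02 96 [0.048  0.0509 0.0525] [0.0526 0.0785]
0.0 90 [0.0498 0.051  0.0526] [0.0526 0.0789]
0.02 104 [0.0449 0.0509 0.0526] [0.0451 0.0794]
0.04 32 [0.0317 0.0499 0.0525] [0.053  0.0794]
0.06 89 [0.05   0.0511 0.0526] [0.0528 0.0795]
0.08 92 [0.05   0.0514 0.0527] [0.0528 0.0795]
```

View pics/hov.png

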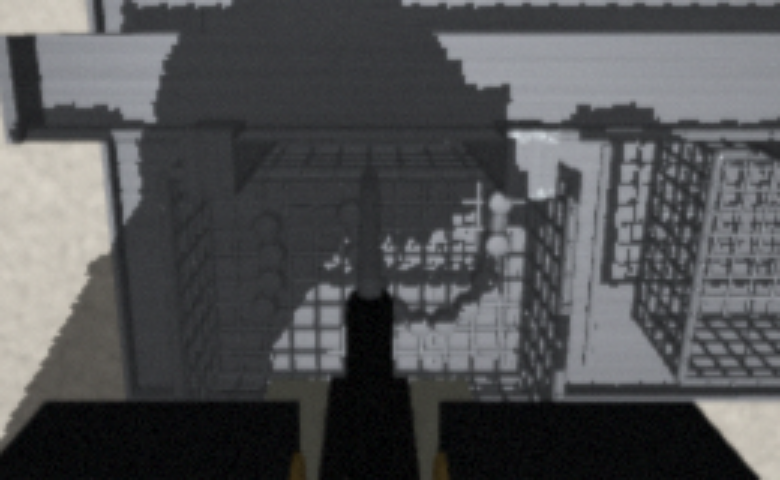

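The hook tops (crop (210,165) and (535,165)) straddle the lip. The lip centre is at tool x 51.1 mm, the hook gap centre at 50.9 mm, and the two are parallel. There is clear space to the other basket on the right. Lower it.

Run:
```python
from h import *
t=target(); f0=np.array(robot.read_force())
robot.servo_line([*t,.161],speed=.06)
z=.161
while z>.151:
    z-=.001; robot.servo_line([*t,z],speed=.03)
    f=np.array(robot.read_force())-f0; print(round(z,4),np.round(f,2),round(robot.read_position()[2],4))
    if f[2]>1.8: break
robot.dwell(.15); print(robot.read_t(),robot.read_finger_force())
im=relook('w_low'); cv2.imwrite('pics/low.png',cv2.resize(im[100:260,130:390,::-1],None,fx=3,fy=3))
```

```text
0.16 [-0.85 -0.66  0.22] 0.1603
0.159 [0.35 0.43 0.37] 0.159
0.158 [-0.6   0.83  0.09] 0.1579
0.157 [-0.5   2.27  0.13] 0.1569
0.156 [-0.27 -0.31  0.92] 0.1559
0.155 [-0.67  0.66  2.37] 0.1552
17.1167 29.993601143360138
hook 1 432 [0.0514 0.0382 0.0078] [0.0434 0.0589]
hook -1 426 [ 0.0514 -0.0372  0.0077] [0.0433 0.059 ]
-0.1 236 [0.0495 0.0522 0.0759] [0.0521 0.0789]
-0.08 136 [0.0495 0.051  0.0524] [0.0521 0.0789]
-0.06 101 [0.0495 0.0511 0.0526] [0.0522 0.0789]
-0.04 114 [0.0454 0.0513 0.0591] [0.0521 0.0789]
-0.02 148 [0.0435 0.0511 0.0525] [0.0522 0.079 ]
0.0 147 [0.0428 0.0511 0.0525] [0.0522 0.079 ]
0.02 114 [0.0455 0.0513 0.059 ] [0.0456 0.079 ]
0.04 98 [0.0497 0.0513 0.0589] [0.0525 0.079 ]
0.06 136 [0.0497 0.0513 0.0526] [0.0524 0.0791]
0.08 135 [0.0497 0.0513 0.0526] [0.0524 0.0791]
```

View pics/low.png

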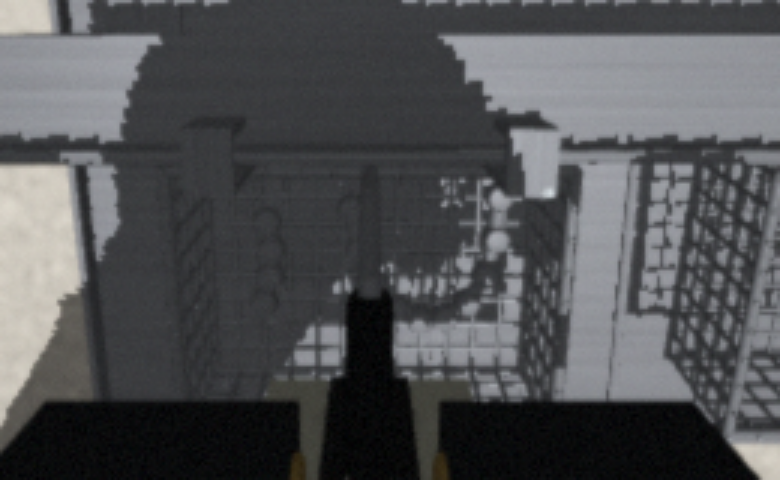

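Both hooks are over the lip at crop (210,150) and (535,155), and the feet have just touched the ledge. The hook tops are at 147.4 mm against 148 expected. Ease the basket into its lean a little, then release.

Run:
```python
from h import *
t=target(); u=Rd(YAW)[:2,0]; z=.155
for k in (1,2,3):
    robot.servo_line([*(t-.001*k*u),z-.0012*k],speed=.02)
print(np.round(robot.read_force(),2))
robot.dwell(.2); robot.move_gripper(.25); robot.dwell(.3); robot.move_gripper(.8)
p=robot.read_position(); robot.servo_line([p[0],p[1],.30],speed=.12); robot.dwell(.5)
print(robot.read_t(),robot.read_grip_width(),np.round(robot.read_force(),2))
im=relook('w_end')
a=cv2.resize(im[:230,:,::-1],(800,360)); 
s,_=snap('scene','scene_end'); b=cv2.resize(s[80:230,240:440,::-1],(320,240)); tt,_=snap('top','top_end'); c=cv2.resize(tt[140:270,70:360,::-1],(480,240))
cv2.imwrite('pics/end.png',np.vstack([a,np.hstack([b,c])]))
```

```text
[-2.33 -2.34  8.98]
21.7667 0.8024166866132926 [ 0.39 -0.05  0.13]h.py:27: RuntimeWarning: Mean of empty slice.
  q=L[hm&(L[...,1]*s>.025)&(L[...,1]*s<.055)]; print('hook',s,len(q),np.round(q.mean(0),4),np.round(np.percentile(q[:,0],[3,97]),4))
  ret = um.true_divide(
Traceback (most recent call last):
  File "h.py", line 27, in relook
    q=L[hm&(L[...,1]*s>.025)&(L[...,1]*s<.055)]; print('hook',s,len(q),np.round(q.mean(0),4),np.round(np.percentile(q[:,0],[3,97]),4))
                                                                                                      ~~~~~~~~~~~~~^^^^^^^^^^^^^^^
IndexError: index -1 is out of bounds for axis 0 with size 0
```

The measuring helper assumes a held basket, so it failed after the release. I'll compose the picture without it and measure the hooks in world coordinates.

Run:
```python
from h import *
im,_=wrist('w_end2'); W=np.load('pics/w_end2_W.npy')
c_,s_=np.cos(np.radians(-9.3)),np.sin(np.radians(-9.3)); rm=s2w(.5182,.2977)
D=W[...,:2]-rm; S=np.stack([c_*D[...,0]+s_*D[...,1],-s_*D[...,0]+c_*D[...,1]],-1)
m=(W[...,2]>.1435)&(W[...,2]<.156)&(S[...,0]>-.015)&(S[...,0]<.02); m[230:]=0
for lo,hi in ((.0,.07),(.07,.14)):
    k=m&(S[...,1]>lo)&(S[...,1]<hi); print(k.sum(),np.round(np.percentile(S[k],[3,50,97],axis=0),4),np.round(np.percentile(W[k][:,2],[5,50,95]),4))
a=cv2.resize(im[:230,:,::-1],(800,360)); 
s,_=snap('scene','scene_end'); b=cv2.resize(s[80:230,240:440,::-1],(320,240)); tt,_=snap('top','top_end'); c=cv2.resize(tt[140:270,70:360,::-1],(480,240))
cv2.imwrite('pics/end.png',np.vstack([a,np.hstack([b,c])]))
```

```text
130 [[-0.0135  0.0262]
 [-0.0062  0.0319]
 [ 0.001   0.0374]] [0.1459 0.1472 0.1486]
139 [[-0.0148  0.1018]
 [-0.0064  0.1073]
 [ 0.0009  0.1131]] [0.1458 0.1471 0.1482]
```

View pics/end.png

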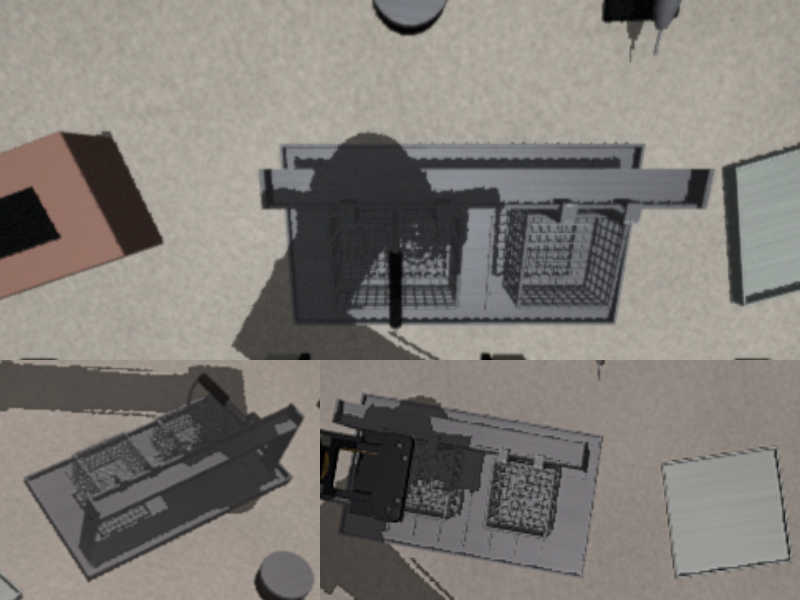

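The basket hangs in the free half. Both hooks are over the lip at (347,205) and (440,205), with tops at a level 147 mm. The feet are about 3 mm behind the lip, with the expected slight lean. The other basket is unmoved at (565,255), and the gripper is clear.

```bash
python3 -c "
from rig import robot
robot.dwell(.5); print(robot.job_done(), robot.read_t())"
```

```text
the job is handed in; nothing more can be done
the job is handed in; nothing more can be done
```

I handed the job in at about 23 s of robot time: the loaded basket hangs by both hooks behind the lip in the free half of the rail, released and clear of the gripper, and the other basket looks unmoved, but no verdict was returned and I did not re-measure the castings after release.

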